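Spin-test bearing cartridges and reject the rough one

TASK

Four identical-looking bearing cartridges sit in the square nests of the inspection block. Turn the flat tang of every one of them by an eighth to a quarter of a turn and leave it turned so, the cartridge staying in its nest, without forcing it against the block, and feel which one drags clearly more than the others. Then lift that one out, set it down gently and upright in the empty grey reject tray and let go; leave the three good ones seated in their nests and do not disturb the other parts lying about.

Things in the scene. Friction and masses are not known exactly. Their poses are not given: they have to be found in the camera images.
- nest_block: Aluminium inspection block, 165 x 165 x 22 mm, fixed to the bench. Origin at the centre of its underside, z up, x and y along its sides. Four square nests, 49 x 49 mm, 12 mm deep (floor 10 mm above the bench), at x = +-40 mm, y = +-40 mm, sides parallel to the block's. In each sits one loose bearing cartridge (described under the nests; all four look alike).
- nest_1 (a point): Centre of the floor of the nest at block x = +40, y = +40 mm, axes as the block's; the centre of a cartridge's underside lies within 2 mm of it. Cartridge, 0.2 to 0.35 kg: dark steel housing 46 x 46 x 22 mm; on its vertical axis a bright round hub, 32 mm wide, its top face 27.5 mm above the cartridge's underside (37.5 mm above the bench in the nest), with a tang on it.
- nest_2 (a point): Nest floor centre, block x = +40, y = -40 mm. Tang on each hub: flat upright steel blade through the axis, 10 mm thick, 30 mm long, top 55 mm above the cartridge's underside (65 mm above the bench in the nest). At the start its length lies along the block's y axis within 0.1 rad, so it is pinched along the block's x axis. The cartridge can be lifted straight up by it.
- nest_3 (a point): Nest floor centre, block x = -40, y = +40 mm. The hub with its tang turns endlessly both ways in the housing and stays where it is left; the square nest keeps the housing from turning along.
- nest_4 (a point): Nest floor centre, block x = -40, y = -40 mm. Drag torque about the hub's axis while turned, either way: 0.01 to 0.03 N m for a good bearing, about 0.45 N m for the single rough one (a light pinch of under 10 N slips round its tang, one of 30 N or more turns it). Which nest holds the rough one changes every time; nothing visible shows it.
- tray_floor (a point): Middle of the inner floor of the empty grey reject tray, 2 mm above the bench. The tray is an open plastic box, 84 x 174 mm outside, 78 x 168 mm inside, walls 46 mm high, stuck to the bench. The point's y axis runs along the tray's length, z up.
- spigot_1: Bystander: grey turned bushing, 51 mm wide, 46 mm high, standing; origin at the centre of its underside.
- bearing: Bystander: small plain steel bearing lying flat, 37 mm wide, 12 mm high; origin at the centre of its underside. Not one to test.
- flange_ring: Bystander: grey flanged ring lying flat, 62 mm wide, 19 mm high; origin at the centre of its underside.

How it is judged:
By the outcome, as a careful person would: the job done as asked, in the order asked, and still so for the second after the job is handed in, with the robot touching nothing.
It also fails if it takes over 69 s, if anything falls off the work surface, if the arm or the gripper's body presses on something with over 40 N, if the wrist force passes 120 N, or if a joint passes its speed limit or range.

ROBOT

A 6-joint arm with a two-finger parallel gripper is mounted at the origin on a cart in front of the work surface, level with it; the furniture and walls round the work are solid. World frame = base frame: x ahead of the robot, y to its left, z up, the work surface at z = 0. Lengths are in m, angles in rad, forces in N, time in s.
With the tool pointing down it reaches from about 0.3 to 0.85 m from the base axis. Payload 4.2 kg.
Tool frame: the origin (TCP) lies where the fingers leave the gripper's body, on its centre line; the fingertips stand 78 mm ahead of it and the grasp point (between the pads) lies 60 mm ahead of it; y points along the fingers, x is the direction in which the jaws open and shut, and the axes are right-handed (so a half turn about y gives the same grasp; the last joint's range is limited). The gripper opens to 91 mm and grips with 3 to 60 N. Pads are 32 mm wide; open, the fingers measure 118 mm over their backs; the gripper's body (76 mm by 178 mm) begins 60 mm behind the grasp point.
Start: joints at [-1.318, 0.32, 1.565, -0, 1.257, -0.02], TCP at [0.155, -0.554, 0.292] pointing down, gripper open.
Joint ranges: [-3.11, 3.11], [-0.84, 2.01], [0.21, 2.61], [-1.34, 4.49], [0.05, 2.63], [-2.56, 2.56]. Speed limits (rad/s): [2.57, 2.57, 3.14, 3.14, 3.14, 3.14].

INTERFACE

Orientations are given as a unit quaternion [w, x, y, z].
In Python, from bench import env gives the robot as it stands.
- The arm moves only by the tool servo_tool, never from a script. Its arguments are lists of equal length, an entry for each row: "translation": the shift along the tool's x, y, z in mm, a list of three; "roll": the turn about the tool's y in degrees. In form: {"translation": [[tx, ty, tz], ...], "roll": [roll, ...]}. A call has exactly 8 rows; each row is the pose to reach, as a shift and turn from the pose commanded when the call began, along the tool's axes at that moment; what a row does not reach only later rows make up. A row lasts 1/8 s, in which the tool goes at most 62.5 mm and 10.7 degrees, less where a joint would pass 70% of its speed; a pose out of reach is approached as far as the arm can. A call with a gripper value outside its range is refused whole. "fingers" is the opening in per cent of the stroke, from 0 (shut) to 100 (fully open), set as the call begins (left out, the last holds). The fingers move at their own pace and stop on an object; "grip_force" is the grip in N (left out, the last holds). Time passes only in rows, so rows that repeat a pose let the fingers close, or fill a call up. It gives the time, the measured TCP pose, the force and the opening at its end, in the units of the state.
- env.get_state(): the state, without advancing time (a new reading comes with each control period).
- env.get_image(name): name is "scene" or "top" or "wrist"; returns the picture (420x560x3 uint8, blue, green, red); there is no depth.
- env.camera_info(name): a dict with "intrinsics" (3x3 intrinsics, pixels), "view" (4x4, takes a point from world to camera coordinates). Camera axes: x right, y down, z forward; pixel columns grow to the right and rows downward; lengths in m; the calibration is good to about 2 mm. A picture is of the moment at which its call begins: read the wrist's pose just before it. camera_info takes no time and is no camera call; for the wrist camera it gives the pose at the moment of the call.
- env.close_job(): hands the job in, once; it reports no verdict.
The state is a dict: "time": time; "q": joint angles; "dq": joint speeds; "joint_efforts": joint torques, N m; "tcp_pos": TCP position; "tcp_rot": TCP orientation; "force": force on the tool from outside, world axes, zero at the start; "moment": the same for the moment, N m; "opening": finger opening in m.
Only numpy, scipy, OpenCV 4.12 (cv2) and the standard library are available. Lean on these libraries where they do the work, as an engineer would, in place of code of your own. Each camera call takes 0.05 s, during which the arm holds its last target. There are 200 camera calls.

## Working session

There is one attempt and no reset: what is moved stays moved. The work goes in short steps, Python scripts to look and compute and a tool call to move; the robot and the scene stay as the last step left them, time stands still between calls to the robot, and variables do not carry over. Pictures are saved under pics/ and viewed, about 8 in all and at most 12, crops included, and the job is handed in when it is done.

Besides the shell and the picture viewer there is one more tool, called after "Call:" by a JSON object that holds its "fn" and its "kwargs". servo_tool: Moves the arm, as the interface text tells. Its arguments: {"type":"object","properties":{"translation":{"type":"array","items":{"type":"array","items":{"type":"number"}}},"roll":{"type":"array","items":{"type":"number"}},"fingers":{"type":"number"},"grip_force":{"type":"number"}},"required":["translation","roll"]}

```bash
mkdir -p pics
python3 - <<'E'
from bench import env
import cv2,numpy as np
print(env.get_state())
for n in("top","scene"):
    cv2.imwrite(f"pics/{n}0.png",env.get_image(n))
    c=env.camera_info(n);print(n,np.array(c["intrinsics"]).round(1).tolist(),np.array(c["view"]).round(4).tolist())
E
```

```text
{'time': 0.0, 'q': array([-1.31799175e+00,  3.20279664e-01,  1.56563780e+00,  7.56146366e-06,
        1.25739100e+00, -1.99810418e-02]), 'dq': array([ 0.0003648 ,  0.00154153, -0.0005471 ,  0.00268244,  0.00087392,
       -0.00063659]), 'joint_efforts': array([-2.03533804e-03, -4.12465346e+01, -2.31982273e+01,  7.24877045e-02,
        4.59049700e-02, -1.47142277e-04]), 'tcp_pos': array([ 0.15483846, -0.55339366,  0.29144319]), 'tcp_rot': array([ 0.56371913, -0.56296269,  0.42784609, -0.4268975 ]), 'force': array([ 0.05087673,  0.66907738, -0.15710089]), 'moment': array([ 0.02249056, -0.03730788,  0.00595573]), 'opening': 0.09120400240844526}
top [[480.6, 0.0, 280.1], [0.0, 480.6, 213.9], [0.0, 0.0, 1.0]] [[-0.0059, -0.9996, 0.0274, -0.1647], [-0.9921, 0.0024, -0.1256, 0.5866], [0.1255, -0.028, -0.9917, 0.8563], [0.0, 0.0, 0.0, 1.0]]
scene [[400.7, 0.0, 284.8], [0.0, 400.7, 206.9], [0.0, 0.0, 1.0]] [[-0.5991, -0.8005, 0.0154, 0.2183], [-0.562, 0.4068, -0.7202, 0.4235], [0.5703, -0.4401, -0.6936, 0.5205], [0.0, 0.0, 0.0, 1.0]]
```

View pics/top0.png

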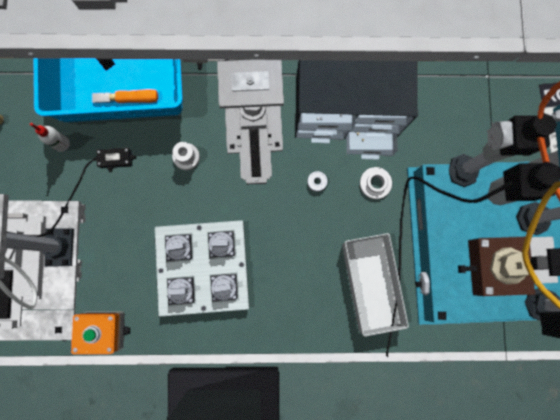

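View pics/scene0.png

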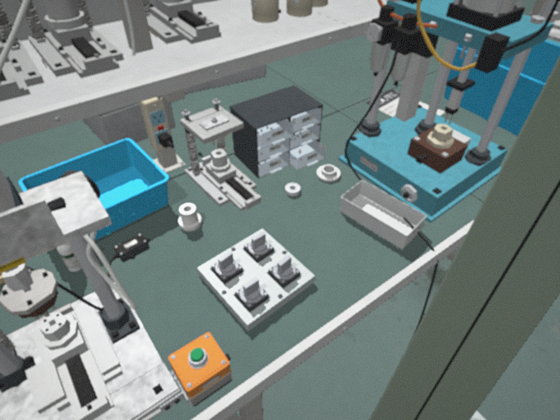

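```bash
python3 - <<'E'
import cv2,numpy as np
im=cv2.imread("pics/top0.png")
a=cv2.resize(im[210:325,145:260],None,fx=5,fy=5,interpolation=cv2.INTER_CUBIC)
b=cv2.resize(im[225:340,335:415],None,fx=2.5,fy=5,interpolation=cv2.INTER_CUBIC)
cv2.imwrite("pics/crop.png",np.hstack([a,b]))
E
cat > h.py <<'E'
from bench import env
import numpy as np
from scipy.spatial.transform import Rotation as R
def ray(n,u,v,z,info=None):
    c=info or env.camera_info(n);K=np.array(c["intrinsics"]);V=np.array(c["view"])
    C=-V[:3,:3].T@V[:3,3];d=V[:3,:3].T@np.linalg.inv(K)@[u,v,1]
    return C+d*(z-C[2])/d[2]
def rot(s): return R.from_quat(np.roll(s["tcp_rot"],-1))
E
```

```text
(no output)
```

View pics/crop.png

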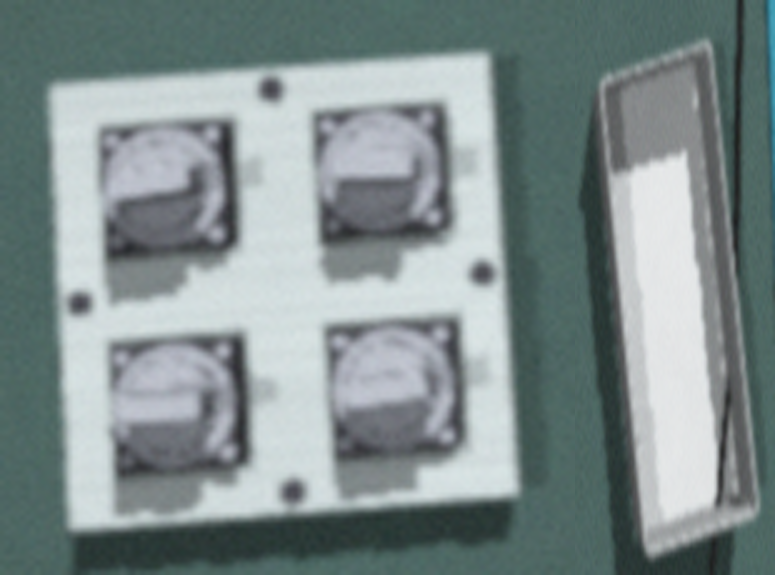

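Run:
```python
from h import *
P=[(48,85),(489,52),(518,496),(70,530)]
W=np.array([ray("top",145+u/5,210+v/5,.022) for u,v in P]);print(W.round(4));c=W.mean(0);print(c)
ex=(W[0]+W[1]-W[2]-W[3]);ey=(W[0]+W[3]-W[1]-W[2]);print(np.linalg.norm(ex)/2,np.linalg.norm(ey)/2)
a1=np.arctan2(ex[1],ex[0]);a2=np.arctan2(ey[1],ey[0])-np.pi/2;print("yaw",a1,a2)
a=(a1+a2)/2;M=np.array([[np.cos(a),-np.sin(a)],[np.sin(a),np.cos(a)]])
for i,p in enumerate([(.04,.04),(.04,-.04),(-.04,.04),(-.04,-.04)]): print(i+1,c[:2]+M@p)
T=np.array([ray("top",335+(u-575)/2.5,225+v/5,.046) for u,v in [(600,80),(710,40),(757,512),(648,557)]]);print(T.round(4),T.mean(0))
e=T[0]+T[1]-T[2]-T[3];print("tray",np.linalg.norm(e)/2,np.arctan2(e[1],e[0]))
s=env.get_state();print(rot(s).as_matrix().round(3), np.array(env.camera_info("wrist")["view"]).round(3))
for u,v in [(185,160),(317,182),(376,185)]: print(ray("top",u,v,.03))
```

```text
[[ 0.5638  0.0685  0.022 ]
 [ 0.5758 -0.0969  0.022 ]
 [ 0.4105 -0.1083  0.022 ]
 [ 0.3995  0.0561  0.022 ]]
[ 0.48741642 -0.02015283  0.022     ]
0.16522282891105278 0.1652844980791013
yaw 0.07194871388343897 0.06968795506168446
1 [0.52448579 0.02257727]
2 [ 0.53014653 -0.0572222 ]
3 [0.44468632 0.01691654]
4 [ 0.45034705 -0.06288293]
[[ 0.5344 -0.2863  0.046 ]
 [ 0.5489 -0.3684  0.046 ]
 [ 0.3776 -0.3967  0.046 ]
 [ 0.3624 -0.317   0.046 ]] [ 0.4558193  -0.34209713  0.046     ]
tray 0.17415025732139233 0.17038628418540375
[[ 0.269 -0.     0.963]
 [-0.963  0.002  0.269]
 [-0.002 -1.     0.   ]] [[ 0.27  -0.963 -0.002 -0.575]
 [-0.928 -0.261  0.266 -0.03 ]
 [-0.257 -0.07  -0.964  0.389]
 [ 0.     0.     0.     1.   ]]
[0.69065702 0.01270098 0.03      ]
[ 0.6480446  -0.23796846  0.03      ]
[ 0.64216409 -0.3507165   0.03      ]
```

Call:
{"fn": "servo_tool", "kwargs": {"translation": [[-30,0,33],[-80,0,87],[-130,0,142],[-180,0,197],[-230,0,251],[-280,0,306],[-330,0,360],[-380,0,415]], "roll": [-5,-15,-25,-35,-45,-55,-65,-75], "fingers": 40, "grip_force": 40}}

```text
time: 1.1
tcp_pos: [0.4101, -0.1425, 0.2922]
tcp_rot: [-0.707, 0.707, 0.006, -0.006]
force: [1.4, -0.9, 0.4]
opening: 0.0361
```

Call:
{"fn": "servo_tool", "kwargs": {"translation": [[8,0,14],[18,0,28],[27,0,42],[35,0,56],[35,0,56],[35,0,56],[35,0,56],[35,0,56]], "roll": [-1,-2,-3,-3.5,-3.5,-3.5,-3.5,-3.5]}}

```text
time: 2.1
tcp_pos: [0.4438, -0.0883, 0.2923]
tcp_rot: [-0.707, 0.707, 0.025, -0.025]
force: [0.5, -0.1, -0.4]
opening: 0.0363
```

Run:
```python
from h import *
import cv2
s=env.get_state();print(s["time"],s["tcp_pos"],rot(s).as_matrix().round(4),s["force"],s["moment"])
c=env.camera_info("wrist");im=env.get_image("wrist");cv2.imwrite("pics/w1.png",im)
np.savez("w1.npz",K=c["intrinsics"],V=c["view"])
```

```text
2.1 [ 0.44376512 -0.08833422  0.29226758] [[ 9.975e-01  0.000e+00 -7.130e-02]
 [ 7.130e-02 -2.000e-04  9.975e-01]
 [-0.000e+00 -1.000e+00 -2.000e-04]] [ 0.52483138 -0.11793096 -0.35912103] [-0.0046949  -0.07653453 -0.03893363]
```

View pics/w1.png

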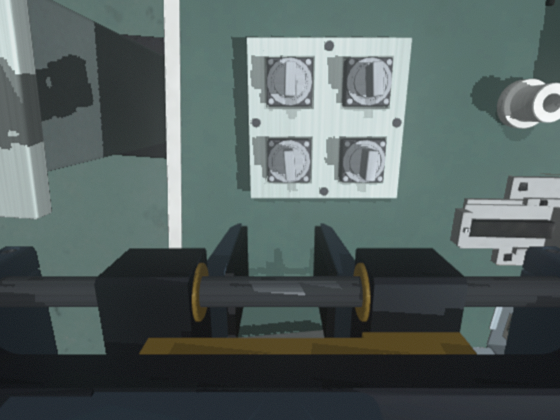

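Run:
```python
import cv2
im=cv2.imread("pics/w1.png")
cv2.imwrite("pics/w1c.png",cv2.resize(im[45:195,250:405],None,fx=4,fy=4,interpolation=cv2.INTER_CUBIC)[:600])
```

```text
(no output)
```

View pics/w1c.png

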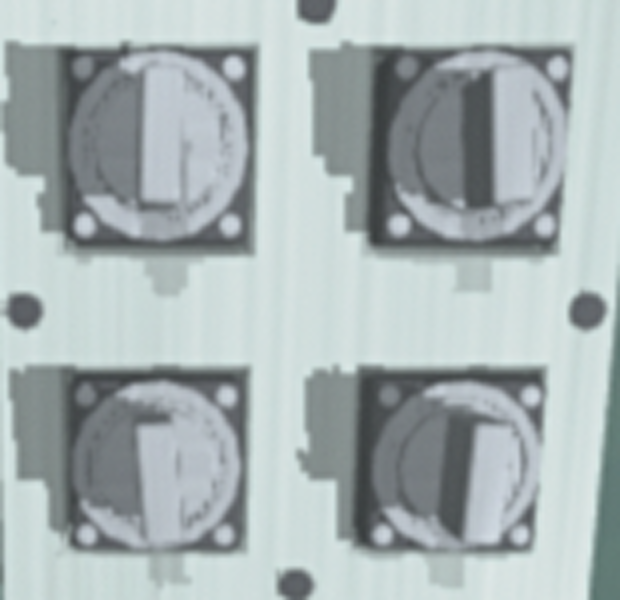

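Run:
```python
from h import *
d=np.load("w1.npz");c=dict(intrinsics=d["K"],view=d["V"])
for n,q in {3:[(145,68),(183,68),(181,203),(142,203)],1:[(494,68),(533,68),(533,200),(494,200)],4:[(137,424),(175,422),(183,543),(147,545)],2:[(475,422),(515,424),(500,540),(462,541)]}.items():
    W=np.array([ray("",250+u/4,45+v/4,.065,c) for u,v in q])
    e=W[0]+W[1]-W[2]-W[3]; print(n,W.mean(0).round(4),"len",np.linalg.norm(e)/2,"yaw of pinch dir deg",np.degrees(np.arctan2(e[1],e[0]))-90)
```

```text
3 [0.4454 0.0164 0.065 ] len 0.028658167131824 yaw of pinch dir deg 3.448879106277161
1 [0.5245 0.0225 0.065 ] len 0.02808773275396782 yaw of pinch dir deg 8.611037267656883
4 [ 0.4512 -0.0624  0.065 ] len 0.029520929677417734 yaw of pinch dir deg 8.78461162784376
2 [ 0.5301 -0.0563  0.065 ] len 0.028578404697497575 yaw of pinch dir deg 1.5287643008440597
```

Call:
{"fn": "servo_tool", "kwargs": {"translation": [[4,0,12],[9,20,25],[9,55,25],[9,95,25],[9,130,25],[9,155,25],[9,167,25],[9,172,25]], "roll": [-2,-4.7,-4.7,-4.7,-4.7,-4.7,-4.7,-4.7]}}

```text
time: 3.15
tcp_pos: [0.4514, -0.0621, 0.12]
tcp_rot: [0.705, -0.705, -0.055, 0.055]
force: [0.0, -0.0, 0.6]
opening: 0.0365
```

Call:
{"fn": "servo_tool", "kwargs": {"translation": [[0,0,0],[0,0,0],[0,0,0],[0,0,0],[0,0,0],[0,0,0],[0,0,0],[0,0,0]], "roll": [0,0,0,0,0,0,0,0], "fingers": 0, "grip_force": 40}}

```text
time: 4.15
tcp_pos: [0.4512, -0.0625, 0.1208]
tcp_rot: [-0.705, 0.705, 0.055, -0.054]
force: [-1.6, -0.5, 6.5]
opening: 0.0095
```

```bash
cat > st.py <<'E'
from h import *
s=env.get_state();m=rot(s).as_matrix()
print(s["time"],s["tcp_pos"].round(4),"yaw",np.degrees(np.arctan2(m[1,0],m[0,0])).round(2),"F",s["force"].round(2),"M",s["moment"].round(3),"eff6",s["joint_efforts"].round(3)[5],"dq6",s["dq"][5].round(3),"q6",s["q"][5].round(3),"open",round(s["opening"],4))
E
python3 st.py
```

```text
4.15 [ 0.4512 -0.0625  0.1208] yaw 8.83 F [-1.63 -0.48  6.52] M [-0.031  0.161  0.004] eff6 0.003 dq6 0.0 q6 -0.317 open 0.0095
```

Call:
{"fn": "servo_tool", "kwargs": {"translation": [[0,0,0],[0,0,0],[0,0,0],[0,0,0],[0,0,0],[0,0,0],[0,0,0],[0,0,0]], "roll": [4,12,20,28,36,45,54,62]}}

```text
time: 5.15
tcp_pos: [0.4505, -0.0622, 0.1208]
tcp_rot: [-0.631, 0.632, -0.318, 0.317]
force: [-3.2, 0.7, 8.4]
opening: 0.0097
```

```bash
python3 st.py
```

```text
5.15 [ 0.4505 -0.0622  0.1208] yaw -53.45 F [-3.18  0.71  8.4 ] M [0.225 0.59  0.021] eff6 -0.87 dq6 1.103 q6 0.77 open 0.0097
```

Call:
{"fn": "servo_tool", "kwargs": {"translation": [[0,0,0],[0,0,0],[0,0,0],[0,0,0],[0,0,0],[0,0,0],[0,0,0],[0,0,0]], "roll": [1,2,3,4,5,5,5,5]}}

```text
time: 6.15
tcp_pos: [0.4504, -0.0622, 0.1208]
tcp_rot: [-0.618, 0.618, -0.344, 0.343]
force: [-3.7, 1.1, 9.0]
opening: 0.0098
```

```bash
python3 st.py
```

```text
6.15 [ 0.4504 -0.0622  0.1208] yaw -58.19 F [-3.74  1.14  9.01] M [ 0.241  0.619 -0.02 ] eff6 -0.017 dq6 -0.0 q6 0.853 open 0.0098
```

Call:
{"fn": "servo_tool", "kwargs": {"translation": [[0,0,0],[0,0,0],[0,0,0],[0,0,0],[0,-10,0],[0,-30,0],[0,-50,0],[0,-60,0]], "roll": [0,0,0,0,0,0,0,0], "fingers": 40}}

```text
time: 7.15
tcp_pos: [0.4516, -0.0625, 0.1817]
tcp_rot: [0.618, -0.618, 0.343, -0.345]
force: [0.0, 0.1, -0.6]
opening: 0.0366
```

Call:
{"fn": "servo_tool", "kwargs": {"translation": [[-10,0,5],[-20,0,10],[-30,0,15],[-40,0,20],[-50,0,25],[-60,0,31],[-70,0,37],[-70,0,37]], "roll": [-7,-15,-24,-33,-42,-52,-61.6,-61.6]}}

```text
time: 8.15
tcp_pos: [0.4455, 0.0169, 0.1802]
tcp_rot: [-0.707, 0.707, 0.021, -0.021]
force: [-0.1, -0.4, -0.2]
opening: 0.0362
```

```bash
python3 st.py
```

```text
8.15 [0.4455 0.0169 0.1802] yaw 3.39 F [-0.14 -0.37 -0.18] M [-0.085 -0.086  0.021] eff6 -0.293 dq6 0.038 q6 -0.047 open 0.0362
```

Call:
{"fn": "servo_tool", "kwargs": {"translation": [[0,8,0],[0,22,0],[0,38,0],[0,50,0],[0,56,0],[0,58,0],[0,58,0],[0,58,0]], "roll": [0,0,0,0,0,0,0,0]}}

```text
time: 9.15
tcp_pos: [0.4459, 0.0166, 0.1226]
tcp_rot: [-0.707, 0.707, 0.021, -0.021]
force: [0.2, 0.2, 0.5]
opening: 0.0366
```

Call:
{"fn": "servo_tool", "kwargs": {"translation": [[0,0,0],[0,0,0],[0,0,0],[0,0,0],[0,0,0],[0,0,0],[0,0,0],[0,0,0]], "roll": [0,0,0,0,0,0,0,0], "fingers": 0}}

```text
time: 10.15
tcp_pos: [0.4455, 0.0165, 0.1223]
tcp_rot: [-0.707, 0.707, 0.021, -0.021]
force: [-2.3, 0.5, 2.6]
opening: 0.01
```

Call:
{"fn": "servo_tool", "kwargs": {"translation": [[0,0,0],[0,0,0],[0,0,0],[0,0,0],[0,0,0],[0,0,0],[0,0,0],[0,0,0]], "roll": [4,12,20,28,36,45,54,62]}}

```text
time: 11.15
tcp_pos: [0.4449, 0.017, 0.1223]
tcp_rot: [-0.616, 0.616, -0.348, 0.347]
force: [-3.4, 2.4, 5.7]
opening: 0.0098
```

```bash
python3 st.py
```

```text
11.15 [0.4449 0.017  0.1223] yaw -58.87 F [-3.42  2.43  5.75] M [0.466 0.59  0.094] eff6 -0.857 dq6 1.101 q6 1.038 open 0.0098
```

Call:
{"fn": "servo_tool", "kwargs": {"translation": [[0,0,0],[0,0,0],[0,0,0],[0,0,0],[0,0,0],[0,0,0],[0,0,0],[0,0,0]], "roll": [1,2,3,4,5,5,5,5]}}

```text
time: 12.15
tcp_pos: [0.4449, 0.0171, 0.1223]
tcp_rot: [-0.601, 0.601, -0.373, 0.372]
force: [-3.7, 3.4, 5.2]
opening: 0.0096
```

```bash
python3 st.py
```

```text
12.15 [0.4449 0.0171 0.1223] yaw -63.58 F [-3.7   3.37  5.2 ] M [ 0.462  0.593 -0.01 ] eff6 0.002 dq6 0.001 q6 1.121 open 0.0096
```

Call:
{"fn": "servo_tool", "kwargs": {"translation": [[0,0,0],[0,0,0],[0,0,0],[0,0,0],[0,-10,0],[0,-30,0],[0,-50,0],[0,-60,0]], "roll": [0,0,0,0,0,0,0,0], "fingers": 40}}

```text
time: 13.15
tcp_pos: [0.4462, 0.0166, 0.1837]
tcp_rot: [0.602, -0.601, 0.372, -0.373]
force: [0.6, -0.8, 0.6]
opening: 0.0365
```

Call:
{"fn": "servo_tool", "kwargs": {"translation": [[4,0,10],[8,0,20],[12,0,30],[17,0,42],[21,0,52],[26,0,63],[30,0,73],[30,0,73]], "roll": [-8,-18,-28,-38,-48,-58,-67,-72]}}

```text
time: 14.15
tcp_pos: [0.525, 0.0222, 0.1821]
tcp_rot: [-0.705, 0.705, 0.053, -0.053]
force: [-0.1, -0.2, -0.3]
opening: 0.0365
```

```bash
python3 st.py
```

```text
14.15 [0.525  0.0222 0.1821] yaw 8.62 F [-0.06 -0.24 -0.34] M [ 0.014 -0.05  -0.014] eff6 0.474 dq6 -0.676 q6 -0.13 open 0.0365
```

Call:
{"fn": "servo_tool", "kwargs": {"translation": [[-0.5,8,0],[-0.5,22,0],[-0.5,38,0],[-0.5,50,0],[-0.5,58,0],[-0.5,60,0],[-0.5,60,0],[-0.5,60,0]], "roll": [0,0,0,0,0,0,0,0]}}

```text
time: 15.15
tcp_pos: [0.5242, 0.0221, 0.1227]
tcp_rot: [-0.705, 0.705, 0.052, -0.052]
force: [-0.3, 0.1, 0.3]
opening: 0.0363
```

Call:
{"fn": "servo_tool", "kwargs": {"translation": [[0,0,0],[0,0,0],[0,0,0],[0,0,0],[0,0,0],[0,0,0],[0,0,0],[0,0,0]], "roll": [0,0,0,0,0,0,0,0], "fingers": 0}}

```text
time: 16.15
tcp_pos: [0.5242, 0.0221, 0.1223]
tcp_rot: [-0.705, 0.705, 0.052, -0.052]
force: [1.7, 0.7, 0.3]
opening: 0.0097
```

Call:
{"fn": "servo_tool", "kwargs": {"translation": [[0,0,0],[0,0,0],[0,0,0],[0,0,0],[0,0,0],[0,0,0],[0,0,0],[0,0,0]], "roll": [4,12,20,28,36,45,54,62]}}

```text
time: 17.15
tcp_pos: [0.523, 0.0226, 0.1223]
tcp_rot: [-0.63, 0.63, -0.321, 0.319]
force: [-1.4, 1.6, 2.7]
opening: 0.0101
```

```bash
python3 st.py
```

```text
17.15 [0.523  0.0226 0.1223] yaw -53.88 F [-1.36  1.63  2.74] M [0.491 0.154 0.016] eff6 -0.879 dq6 1.102 q6 0.96 open 0.0101
```

Call:
{"fn": "servo_tool", "kwargs": {"translation": [[0,0,0],[0,0,0],[0,0,0],[0,0,0],[0,0,0],[0,0,0],[0,0,0],[0,0,0]], "roll": [1,2,3,4,5,5,5,5]}}

```text
time: 18.15
tcp_pos: [0.5232, 0.0222, 0.1223]
tcp_rot: [-0.617, 0.617, -0.346, 0.345]
force: [-2.9, 3.0, 5.6]
opening: 0.0097
```

```bash
python3 st.py
```

```text
18.15 [0.5232 0.0222 0.1223] yaw -58.55 F [-2.94  2.98  5.57] M [ 0.554  0.617 -0.003] eff6 0.01 dq6 -0.0 q6 1.042 open 0.0097
```

Call:
{"fn": "servo_tool", "kwargs": {"translation": [[0,0,0],[0,0,0],[0,0,0],[0,0,0],[0,-10,0],[0,-30,0],[0,-50,0],[0,-60,0]], "roll": [0,0,0,0,0,0,0,0], "fingers": 40}}

```text
time: 19.15
tcp_pos: [0.5245, 0.0221, 0.1839]
tcp_rot: [0.617, -0.616, 0.345, -0.347]
force: [-0.2, -1.0, -0.5]
opening: 0.0365
```

Call:
{"fn": "servo_tool", "kwargs": {"translation": [[10,0,-5],[20,0,-10],[30,0,-15],[40,0,-20],[50,0,-25],[60,0,-30],[70,0,-36],[70,0,-36]], "roll": [-7,-15,-24,-33,-42,-51,-60,-60]}}

```text
time: 20.15
tcp_pos: [0.5295, -0.0569, 0.1822]
tcp_rot: [-0.707, 0.707, 0.008, -0.008]
force: [0.5, 0.9, -0.1]
opening: 0.0365
```

```bash
python3 st.py
```

```text
20.15 [ 0.5295 -0.0569  0.1822] yaw 1.26 F [ 0.53  0.92 -0.05] M [ 0.014 -0.107 -0.031] eff6 -0.371 dq6 0.049 q6 -0.15 open 0.0365
```

Call:
{"fn": "servo_tool", "kwargs": {"translation": [[0.5,8,0.4],[0.5,22,0.4],[0.5,38,0.4],[0.5,50,0.4],[0.5,58,0.4],[0.5,60,0.4],[0.5,60,0.4],[0.5,60,0.4]], "roll": [0,0,0,0,0,0,0,0]}}

```text
time: 21.15
tcp_pos: [0.5305, -0.056, 0.1227]
tcp_rot: [-0.707, 0.707, 0.009, -0.008]
force: [-0.9, 0.7, -0.5]
opening: 0.0366
```

Call:
{"fn": "servo_tool", "kwargs": {"translation": [[0,0,0],[0,0,0],[0,0,0],[0,0,0],[0,0,0],[0,0,0],[0,0,0],[0,0,0]], "roll": [0,0,0,0,0,0,0,0], "fingers": 0}}

```text
time: 22.15
tcp_pos: [0.5302, -0.056, 0.1223]
tcp_rot: [-0.707, 0.707, 0.009, -0.009]
force: [-0.6, -0.5, 2.4]
opening: 0.01
```

Call:
{"fn": "servo_tool", "kwargs": {"translation": [[0,0,0],[0,0,0],[0,0,0],[0,0,0],[0,0,0],[0,0,0],[0,0,0],[0,0,0]], "roll": [4,12,20,28,36,45,54,62]}}

```text
time: 23.15
tcp_pos: [0.5302, -0.056, 0.1223]
tcp_rot: [-0.61, 0.61, -0.357, 0.358]
force: [-0.8, 0.0, 1.3]
opening: 0.0096
```

```bash
python3 st.py
```

```text
23.15 [ 0.5302 -0.056   0.1223] yaw -60.73 F [-0.84  0.02  1.3 ] M [0.049 0.036 0.431] eff6 -0.443 dq6 1.103 q6 0.934 open 0.0096
```

Call:
{"fn": "servo_tool", "kwargs": {"translation": [[0,0,0],[0,0,0],[0,0,0],[0,0,0],[0,0,0],[0,0,0],[0,0,0],[0,0,0]], "roll": [1,2,3,4,5,5,5,5]}}

```text
time: 24.15
tcp_pos: [0.5302, -0.0561, 0.1223]
tcp_rot: [0.594, -0.594, 0.383, -0.383]
force: [-1.0, -0.2, 4.2]
opening: 0.01
```

```bash
python3 st.py
```

```text
24.15 [ 0.5302 -0.0561  0.1223] yaw -65.58 F [-0.95 -0.16  4.2 ] M [-0.105  0.094  0.242] eff6 0.291 dq6 0.0 q6 1.018 open 0.01
```

Run:
```python
from bench import env
import cv2,numpy as np
a=env.get_image("scene")[215:340,180:335];b=env.get_image("top")[210:325,145:260]
f=lambda i:cv2.resize(i,(400,350),interpolation=cv2.INTER_CUBIC)
cv2.imwrite("pics/chk.png",np.hstack([f(a),f(b)]))
```

```text
(no output)
```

View pics/chk.png

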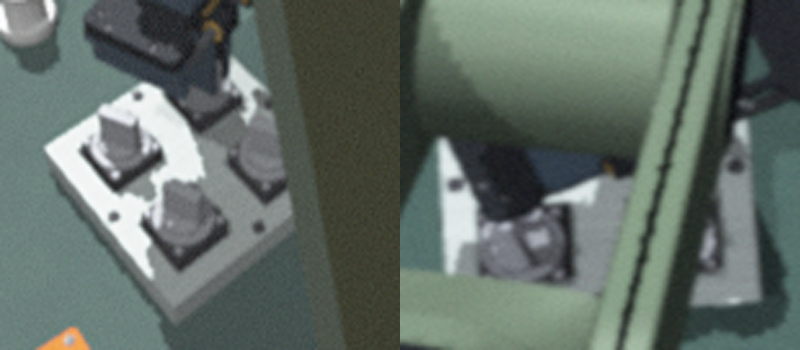

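Call:
{"fn": "servo_tool", "kwargs": {"translation": [[0,-2,0],[0,-6,0],[0,-14,0],[0,-26,0],[0,-42,0],[0,-60,0],[0,-78,0],[0,-90,0]], "roll": [0,0,0,0,0,0,0,0]}}

```text
time: 25.25
tcp_pos: [0.53, -0.0558, 0.214]
tcp_rot: [0.595, -0.594, 0.383, -0.383]
force: [-0.1, 0.2, -1.1]
opening: 0.0097
```

```bash
python3 st.py
```

```text
25.25 [ 0.53   -0.0558  0.214 ] yaw -65.59 F [-0.1   0.23 -1.08] M [ 0.01  -0.026  0.021] eff6 0.001 dq6 -0.002 q6 1.018 open 0.0097
```

Call:
{"fn": "servo_tool", "kwargs": {"translation": [[5,-5,-4],[18,-10,-14],[34,-10,-28],[51,-10,-42],[69,-10,-56],[87,-10,-70],[105,-10,-85],[123,-10,-99]], "roll": [0,0,-0.5,-1,-1.5,-2,-2.5,-3]}}

```text
time: 26.25
tcp_pos: [0.4897, -0.2105, 0.2217]
tcp_rot: [-0.604, 0.604, -0.368, 0.367]
force: [0.5, -0.9, -2.1]
opening: 0.0096
```

```bash
python3 st.py
```

```text
26.25 [ 0.4897 -0.2105  0.2217] yaw -62.6 F [ 0.51 -0.88 -2.09] M [-0.038 -0.024 -0.033] eff6 0.332 dq6 -0.405 q6 0.666 open 0.0096
```

Call:
{"fn": "servo_tool", "kwargs": {"translation": [[18,0,-16],[36,0,-32],[54,0,-48],[70,0,-63],[84,0,-76],[94,0,-85],[100,0,-90],[102.3,0,-92.5]], "roll": [-0.5,-1,-1.5,-2,-2.7,-2.7,-2.7,-2.7]}}

```text
time: 27.25
tcp_pos: [0.4557, -0.3426, 0.2221]
tcp_rot: [0.613, -0.613, 0.353, -0.353]
force: [-0.2, -0.0, -2.3]
opening: 0.0094
```

Run:
```python
from h import *
import cv2
c=env.camera_info("wrist");w=env.get_image("wrist")
exec(open("st.py").read())
V=np.array(c["view"]);K=np.array(c["intrinsics"])
# predicted tray rim outline from estimate
a=.1704;M=np.array([[np.cos(a),-np.sin(a)],[np.sin(a),np.cos(a)]])
for z,l,wd in((.046,.174,.084),(.002,.168,.078)):
    p=[]
    for sx,sy in((1,1),(1,-1),(-1,-1),(-1,1)):
        q=np.r_[np.array([.4558,-.3421])+M@[sx*l/2,sy*wd/2],z];q=K@(V[:3,:3]@q+V[:3,3]);p.append(q[:2]/q[2])
    cv2.polylines(w,[np.int32(p)],True,(0,0,255),1)
cv2.imwrite("pics/w2.png",w)
```

```text
27.3 [ 0.4557 -0.3427  0.2221] yaw -59.88 F [-0.56 -0.02 -3.31] M [-0.031 -0.021 -0.022] eff6 -0.015 dq6 0.009 q6 0.38 open 0.0096
```

View pics/w2.png

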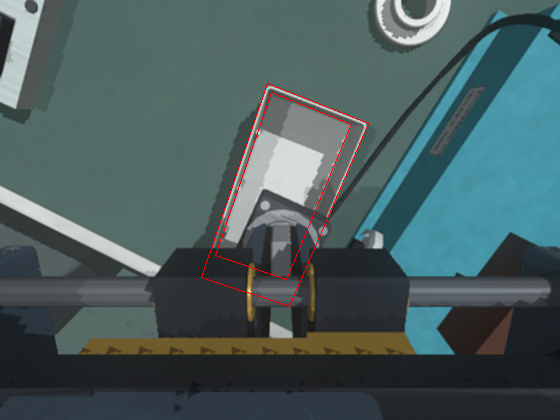

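Run:
```python
from bench import env
import cv2,numpy as np
f=lambda i:cv2.resize(i,(400,560),interpolation=cv2.INTER_CUBIC)
s=cv2.imread("pics/scene0.png")[90:314,330:490];t=cv2.imread("pics/top0.png")[150:374,310:470]
cv2.imwrite("pics/cab.png",np.hstack([f(s),f(t)]))
```

```text
(no output)
```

View pics/cab.png

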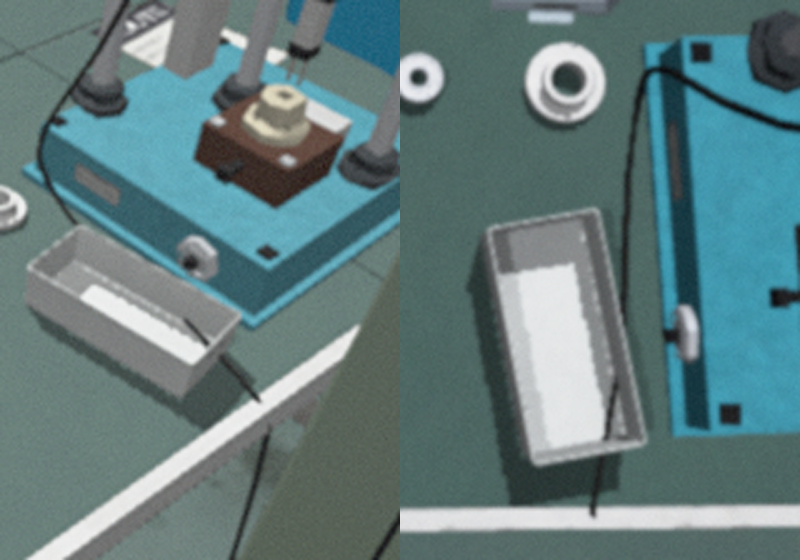

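Call:
{"fn": "servo_tool", "kwargs": {"translation": [[4,0,12],[10,5,28.5],[10,22,28.5],[10,42,28.5],[10,62,28.5],[10,82,28.5],[10,95,28.5],[10,102,28.5]], "roll": [0,0,0,0,0,0,0,0]}}

```text
time: 28.3
tcp_pos: [0.4862, -0.3362, 0.1194]
tcp_rot: [0.613, -0.613, 0.353, -0.352]
force: [0.5, -0.9, -2.3]
opening: 0.0094
```

Call:
{"fn": "servo_tool", "kwargs": {"translation": [[0,1,0],[0,1.6,0],[0,2.2,0],[0,2.8,0],[0,3.4,0],[0,4,0],[0,4.5,0],[0,4.5,0]], "roll": [0,0,0,0,0,0,0,0]}}

```text
time: 29.3
tcp_pos: [0.4856, -0.3366, 0.1157]
tcp_rot: [-0.613, 0.613, -0.353, 0.353]
force: [-0.5, -0.2, -2.6]
opening: 0.0096
```

```bash
python3 st.py
```

```text
29.3 [ 0.4856 -0.3366  0.1157] yaw -59.87 F [-0.47 -0.2  -2.57] M [-0.045  0.007 -0.   ] eff6 -0.0 dq6 0.002 q6 0.419 open 0.0096
```

Still hanging; lower in small steps until contact.

Call:
{"fn": "servo_tool", "kwargs": {"translation": [[0,0.3,0],[0,0.6,0],[0,0.8,0],[0,1,0],[0,1.2,0],[0,1.4,0],[0,1.5,0],[0,1.5,0]], "roll": [0,0,0,0,0,0,0,0]}}

```text
time: 30.3
tcp_pos: [0.4856, -0.3367, 0.1144]
tcp_rot: [-0.613, 0.613, -0.353, 0.353]
force: [-0.4, 0.9, -1.0]
opening: 0.0097
```

```bash
python3 st.py
```

```text
30.3 [ 0.4856 -0.3367  0.1144] yaw -59.87 F [-0.41  0.92 -0.98] M [ 0.031  0.034 -0.021] eff6 -0.0 dq6 0.0 q6 0.419 open 0.0097
```

Just touching. A further 0.5 mm, then release.

Call:
{"fn": "servo_tool", "kwargs": {"translation": [[0,0.2,0],[0,0.3,0],[0,0.4,0],[0,0.5,0],[0,0.5,0],[0,0.5,0],[0,0.5,0],[0,0.5,0]], "roll": [0,0,0,0,0,0,0,0]}}

```text
time: 31.3
tcp_pos: [0.4856, -0.3367, 0.1143]
tcp_rot: [-0.613, 0.613, -0.353, 0.353]
force: [-1.3, 1.8, 5.8]
opening: 0.0099
```

Call:
{"fn": "servo_tool", "kwargs": {"translation": [[0,0,0],[0,0,0],[0,0,0],[0,0,0],[0,0,0],[0,0,0],[0,0,0],[0,0,0]], "roll": [0,0,0,0,0,0,0,0], "fingers": 24}}

```text
time: 32.3
tcp_pos: [0.4856, -0.3367, 0.1138]
tcp_rot: [-0.613, 0.613, -0.353, 0.353]
force: [0.1, -0.4, -0.1]
opening: 0.0217
```

Call:
{"fn": "servo_tool", "kwargs": {"translation": [[0,-5,0],[0,-15,0],[0,-30,0],[0,-50,0],[0,-75,0],[0,-100,0],[0,-125,0],[0,-145,0]], "roll": [0,0,0,0,0,0,0,0]}}

```text
time: 33.3
tcp_pos: [0.4857, -0.3368, 0.2613]
tcp_rot: [-0.613, 0.613, -0.352, 0.354]
force: [0.1, -0.3, -0.2]
opening: 0.0218
```

Call:
{"fn": "servo_tool", "kwargs": {"translation": [[-8,0,-5],[-23,0,-15],[-38,0,-25],[-53,0,-35],[-68,0,-45],[-78,0,-55],[-80,0,-60],[-80,0,-60]], "roll": [0,0,0,0,0,0,0,0]}}

```text
time: 34.3
tcp_pos: [0.3934, -0.2978, 0.2588]
tcp_rot: [-0.613, 0.613, -0.353, 0.353]
force: [0.2, 0.3, 0.9]
opening: 0.0219
```

```bash
python3 st.py
python3 - <<'E'
from bench import env
import cv2,numpy as np
f=lambda i:cv2.resize(i,(400,560),interpolation=cv2.INTER_CUBIC)
a=env.get_image("scene");b=env.get_image("top");w=env.get_image("wrist")
r=lambda i:cv2.resize(i,(400,300))
cv2.imwrite("pics/end.png",np.vstack([np.hstack([r(a[120:330,160:440]),r(b[150:360,140:420])]),np.hstack([r(w),r(b)])]))
E
```

```text
34.3 [ 0.3934 -0.2978  0.2588] yaw -59.9 F [0.22 0.27 0.87] M [-0.033 -0.005  0.032] eff6 -0.019 dq6 0.003 q6 0.374 open 0.0219
```

View pics/end.png

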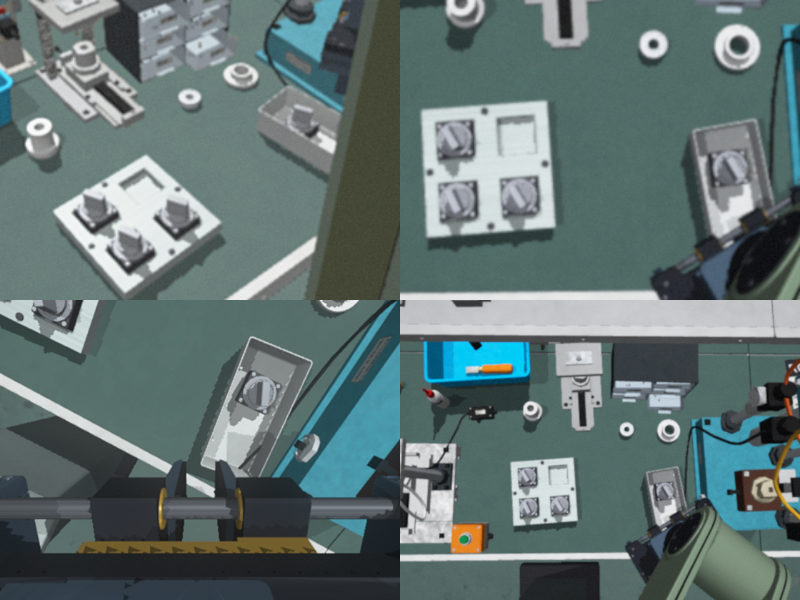

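The picture shows the cartridge upright in the tray, its nest empty, the other three seated with their tangs turned, and the bystanders where they were. I'm handing the job in.

```bash
python3 -c "
from bench import env
print(env.close_job())"
```

```text
the job is handed in; nothing more can be done
None
```

I turned all four tangs by about 67° with a 40 N pinch, and the rough cartridge was the one in nest 2. It is now in the reject tray and the job is handed in, at about 34.5 s of the 69 s allowed.

| Nest | Torque about the vertical while turning (N m) |
|---|---|
| 4 | 0.02 |
| 3 | 0.09 |
| 1 | 0.02 |
| 2 | 0.43 |

Nest 3 read above the 0.01–0.03 N m given for a good bearing. That may include some sideways load from the grip, and it is still far below nest 2.

I named the nests taking the block's x axis as pointing away from the robot. The block looks the same turned half round, so what I call nest 2 could be nest 3 in its own labels.

I lifted the rough cartridge out and lowered it until it touched the tray floor, with a peak reading of about 6 N. I set it about 30 mm from the tray's middle, to stay clear of a cable at one corner, then let go and backed away.

The final pictures show it upright in the tray, its nest empty, the other three seated with their tangs turned, and the bystanders where they were. No other check failed, and the gripper was touching nothing at the end.

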